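# Lock the enclosure door with the flat driver

## Robot

A 6-joint arm with a two-finger parallel gripper is mounted at the origin on a cart in front of the work surface, level with it; the furniture and walls round the work are solid. World frame = base frame: x ahead of the robot, y to its left, z up, the work surface at z = 0. Lengths are in mm, angles in rad, forces in N, time in s.
With the tool pointing down it reaches from about 350 to 775 mm from the base axis. Payload 7.3 kg.
Tool frame: the origin (TCP) lies at the very end of the fingers, on their centre line; the grasp point (between the pads) lies behind it (bot.grip_point_offset is the z of the grasp point in the tool frame, in mm); z points along the fingers, y is the line along which they close (so a half turn about z gives the same grasp; the last joint's range is limited). The gripper opens to 92 mm and grips with 3 to 60 N. Pads are 19 mm wide; open, the fingers measure 130 mm over their backs; the gripper's body (75 mm by 190 mm) begins 47 mm behind the grasp point.
Start: joints at [-1.487, 0.342, 1.524, -0, 1.275, -0.146], TCP at [119.607, -511.213, 226.741] pointing down, gripper open.
Joint ranges: [-2.53, 2.53], [-0.77, 2.02], [0.04, 2.7], [-1, 4.14], [0.28, 2.66], [-3.11, 3.11]. Speed limits (rad/s): [2.57, 2.57, 3.14, 3.14, 3.14, 3.14].

## Interface

Orientations are given as [roll, pitch, yaw] about the fixed x, y, z axes, in that order (R = Rz(yaw) Ry(pitch) Rx(roll)).
In Python, from plant import bot gives the robot as it stands. The module is installed in compiled form; this text tells all that it offers.
- The arm moves only by the shell command python3 -m crank 'ROWS'. ROWS is JSON, a list that holds one entry, the list of rows, each a list of 5 numbers: the opening, from 0 (shut) to 1 (fully open), then the shift along the tool's x, y, z in cm, then the turn about the tool's z in degrees. In form: [[[claw, x, y, z, turn], ...]]. A call has exactly 10 rows; each row is the pose to reach, as a shift and turn from the pose commanded when the call began, along the tool's axes at that moment; what a row does not reach only later rows make up. A row lasts 1/10 s, in which the tool goes at most 50 mm and 8.59 degrees, less where a joint would pass 70% of its speed; a pose out of reach is approached as far as the arm can. A call with a gripper value outside its range is refused whole. The fingers move at their own pace and stop on an object; the grip force is fixed at half the most. Time passes only in rows, so rows that repeat a pose let the fingers close, or fill a call up. It gives the time, the measured TCP pose, the force, the opening and the grip force at its end, in the units of the state.
- bot.get_obs(): the state, without advancing time (a new reading comes with each control period).
- bot.capture(name): name is "side" or "top"; returns (picture, depth): 384x512x3 uint8, red, green, blue; 384x512 float32, mm along the optical axis (not along the pixel's ray), 0 where there is no reading.
- bot.calibration(name): a dict with "vertical_fov" (degrees; the focal length in pixels is half the picture's height over the tangent of half this angle, whatever the lens; pixels are square), "cx", "cy" (the principal point, pixels), "rvec" (rotation vector, rad) and "tvec" (3), from world to camera coordinates, as OpenCV has them. Camera axes: x right, y down, z forward; pixel columns grow to the right and rows downward; lengths in mm; the calibration is good to about 2 mm. A picture is of the moment at which its call begins. calibration takes no time and is no camera call.
- bot.close_job(): hands the job in; it is judged then, once.
The state is a dict: "time": time; "joint_positions": joint angles; "dq": joint speeds; "tau": joint torques, N m; "tool_pos": TCP position; "tcp_rot": TCP orientation; "contact_force": force on the tool from outside, world axes, zero at the start; "moment": the same for the moment, N m; "grip_width": finger opening in mm; "finger_force": force on a finger pad.
Only numpy, scipy, OpenCV 4.12 (cv2) and the standard library are available. Lean on these libraries where they do the work, as an engineer would, in place of code of your own. Each camera call takes 0.05 s, during which the arm holds its last target. There are 200 camera calls.

## Task

The cover of the small wall enclosure on the bench still stands proud on its foam gasket: take the flat-blade driver (the one with the six-sided handle) from the rack, set its blade in the slot of the cover's quarter-turn lock, press the cover down with it and, keeping the blade seated, turn the lock clockwise as far as it goes, so that the cover stays shut by itself. Press firmly but never force it: leaning hard on the driver or wrenching it against the end stop spoils the slot. Then put the driver back in a free hole of the rack, handle up and fully home, and leave the other driver and the small things round the rack undisturbed.

Things in the scene. Friction and masses are not known exactly. Their poses are not given: they have to be found in the camera images.
- flat_driver: Flat-blade driver, 118 mm long, hanging blade down in the rack. Origin: middle of the blade's tip, z up the shank. Blade 14 mm wide along x, 2 mm thick along y, rounded tip. Grey six-sided handle 58 to 118 mm above the tip (top 6 domed), 26 mm across flats, on a round 33 mm guard 4 mm high; one pair of flats faces +x/-x, the rest 60 degrees apart. 0.1 kg. Grip the flats, 40 N.
- cross_driver: Cross-point driver, a bystander: same size, grey round fluted handle of 30 mm diameter, pointed tip at its origin. Which of the two outer rack holes holds which driver varies.
- rack: Fixed dark steel rack, 170 mm along its y, 60 mm along its x, 72 mm high; origin at the centre of its underside. The 4 mm top plate has three round 24 mm holes at x = 0, y = -52, 0 and +52 mm; the middle one is free at the start. A driver hangs with its guard on the plate, tip 14 mm above the bench.
- enclosure: Fixed grey steel wall enclosure lying on its back, 160 mm along its x, 220 mm along its y, about 81 mm high with its cover; origin at the centre of its underside. The cover is hinged along the -y edge; the lock sits on the cover 85 mm toward +y from the centre.
- slot (a point): Centre of the slot's floor in the lock's round insert, on its axis; about 93 mm above the bench as found, 81 to 89 when shut. x along the slot, z up. Slot 3.2 mm wide, 4 mm deep, right across the 19 mm insert. A round collar (21 mm bore, 32 mm outside) stands round it, rim 6.5 mm above the slot floor. The driver is seated when its origin is here and its x lies along this x, either way.
- latch (a joint): Turn of the lock's insert, rad, clockwise from above: 0 unlocked, 1.571 locked at a hard stop; found at 0.1 to 0.4. Turns with about 0.04 N m. Near 0.9 a tongue inside meets the keeper and gets past only while the cover is pressed to within about 0.5 mm of its seat; it then slides under the keeper and holds the cover. More than 36 N on the slot, press and twist together, spoils it.
- cover (a joint): Hinge angle of the cover, rad: 0.043 as found (lock about 8.5 mm proud on the springy gasket), near 0 when down on its hard seat. The seat and keeper inside are adjustable and lie up to 3.5 mm (0.018 rad) higher or lower, so shut is found by feel: pressed at the lock the cover yields 0.8 mm per N and sits down at 6 to 16 N. Locked and let go it rises less than 1 mm.
- spool: White reel of line, 53 mm across and 50 mm high, loose behind the rack; leave alone.
- carton: Small carton, 46 x 53 x 56 mm, loose behind the rack; leave alone.
- grommet: Black rubber grommet, 23 mm across, 11 mm high, loose in front of the rack; leave alone.
- clip: Small clip, 14 x 50 x 10 mm, loose in front of the rack; leave alone.
Things that resemble listed ones, but are neither listed nor needed, are in the scene too. What is shaped like the flat_driver but pink or turquoise is not meant.

How it is judged (in metres and radians):
On the way, in this order (a step that is already met when the one before it is completed fails the run):
1. the blade is seated in the slot (tip within 2 mm of its floor, within 4 mm of the lock's axis) and the lock not yet turned (z of flat_driver in the frame of slot below 0.002 m and horizontal distance between flat_driver and slot below 0.004 m and value of joint latch below 0.6 rad), for 0.1 s.
2. the lock is turned home (past 1.54 rad) with the cover shut (below 0.027 rad) and the blade still seated (z of flat_driver in the frame of slot below 0.002 m and horizontal distance between flat_driver and slot below 0.004 m and value of joint latch above 1.54 rad and value of joint cover below 0.027 rad), for 0.1 s.
At the end, for the whole second after the job is handed in: The lock is home (past 1.54 rad) and holds the cover shut (below 0.027 rad); the flat driver hangs upright (within 0.1 rad) and at rest in a hole of the rack, handle down on the plate (tip 10 to 16.5 mm above the bench, within 8 mm of the row of holes) (value of joint latch above 1.54 rad and value of joint cover below 0.027 rad and z of flat_driver in the frame of rack between 0.01 and 0.0165 m and x of flat_driver in the frame of rack between -0.008 and 0.008 m and angle between flat_driver's own z axis and vertical below 0.1 rad and linear speed of flat_driver below 0.02 m/s); the robot touches nothing.
It fails at once if the driver is forced: more than 36 N between it and the enclosure with its lock (contact force between flat_driver and enclosure above 36 N).
It fails at once if the other driver is lifted or shoved (more than 20 mm) (distance of cross_driver from where it was at the start of the episode above 0.02 m).
It fails at once if a small thing by the rack is pushed more than 20 mm (distance of any of spool, carton, grommet, clip from where it was at the start of the episode above 0.02 m).
It also fails if it takes over 64 s, if anything falls off the work surface, if the arm or the gripper's body presses on something with over 40 N, if the wrist force passes 120 N, or if a joint passes its speed limit or range.

## Working session

There is one attempt and no reset: what is moved stays moved. The work goes in short steps, Python scripts to look and compute and a shell command to move; the robot and the scene stay as the last step left them, time stands still between calls to the robot, and variables do not carry over. Pictures are saved under pics/ and viewed, at most 10 in all, crops included, and the job is handed in when it is done.

```bash
mkdir -p pics
cat > h.py <<'E'
import numpy as np, cv2
from plant import bot
def cam(n):
    c=bot.calibration(n); f=192/np.tan(np.radians(c["vertical_fov"])/2)
    R=cv2.Rodrigues(np.array(c["rvec"],float))[0]; return f,c["cx"],c["cy"],R,np.array(c["tvec"],float).ravel()
def cloud(n,d):
    f,cx,cy,R,t=cam(n); v,u=np.mgrid[0:384,0:512]
    P=np.stack([(u-cx)/f*d,(v-cy)/f*d,d],-1); W=(P-t)@R; W[d==0]=np.nan; return W
def proj(n,p):
    f,cx,cy,R,t=cam(n); q=R@np.array(p,float)+t; return f*q[0]/q[2]+cx,f*q[1]/q[2]+cy
def shot(n,tag):
    im,d=bot.capture(n); cv2.imwrite(f"pics/{tag}.png",im[:,:,::-1]); np.save(f"pics/{tag}.npy",d); return im,d
E
python3 - <<'E'
from h import *
for n in("top","side"):
    shot(n,n+"0"); f,cx,cy,R,t=cam(n); print(n,f,cx,cy,-R.T@t,R[2], bot.calibration(n))
print(bot.grip_point_offset); print(bot.get_obs())
E
```

```text
top 495.7878344639901 256.1916480020291 193.072688490185 [ 226.73002614   77.05213435 1448.77397719] [ 0.19314053 -0.01010574 -0.98111906] {'vertical_fov': 42.339027389662306, 'cx': 256.1916480020291, 'cy': 193.072688490185, 'rvec': array([ 2.14229311, -2.10678921,  0.21960027]), 'tvec': array([  54.22745766,  503.33014803, 1378.40767484])}
side 406.6618566089964 258.8663600351018 187.32360742383253 [425.28352388 981.49685922 583.98209396] [ 0.06458567 -0.87336047 -0.48277344] {'vertical_fov': 50.54743397802493, 'cx': 258.8663600351018, 'cy': 187.32360742383253, 'rvec': array([ 0.09316909, -2.66983983,  1.57660631]), 'tvec': array([ 496.72489478,   51.99944606, 1111.66437513])}
-18.8
{'time': 0.1, 'joint_positions': array([-1.48702480e+00,  3.42656515e-01,  1.52491132e+00,  2.29004213e-05,
        1.27540376e+00, -1.46036301e-01]), 'dq': array([ 0.00089673,  0.00144847, -0.00241284, -0.00082249,  0.00041647,
        0.00088504]), 'tau': array([ 1.41722463e-03, -4.32007205e+01, -2.44691616e+01,  7.18729338e-02,
        5.26969868e-02, -5.77255628e-05]), 'tool_pos': array([ 119.56958848, -510.83408613,  226.11621366]), 'tcp_rot': array([-3.14023158e+00, -2.22326087e-04,  2.29800991e-01]), 'contact_force': array([-0.20460447,  0.24715526, -0.08066736]), 'moment': array([ 0.04127117, -0.05834255,  0.0099975 ]), 'finger_force': 0.0, 'grip_width': 91.8814344618969}
```

View pics/top0.png

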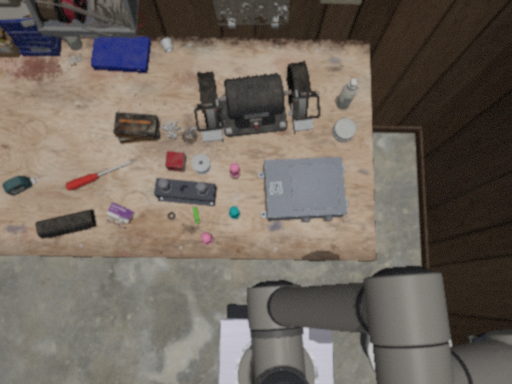

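View pics/side0.png

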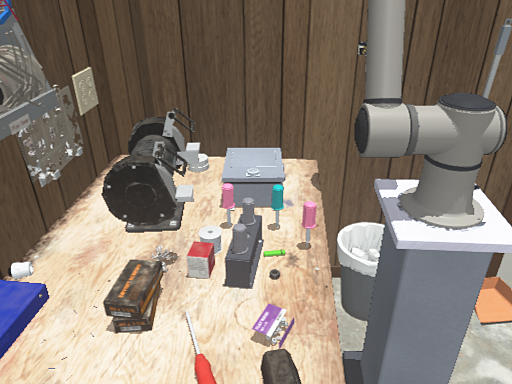

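The top view shows the rack at about (185,192) with grey handles near (168,185) and (203,188). The enclosure is at (305,188) with its lock near (277,187), and the pink and turquoise decoys are at (235,170), (234,212) and (207,238). The side view has the rack at (245,245) and the lock at (253,172). Next I'll zoom in.

Run:
```python
from h import *
a=cv2.imread("pics/top0.png")[145:255,145:355]; b=cv2.imread("pics/side0.png")[135:295,185:330]
a=cv2.resize(a,None,fx=3.8,fy=3.8,interpolation=cv2.INTER_CUBIC)
cv2.imwrite("pics/a0.png",a); cv2.imwrite("pics/b0.png",cv2.resize(b,None,fx=3.7,fy=3.7,interpolation=cv2.INTER_CUBIC))
W=cloud("top",np.load("pics/top0.npy"))
def rep(nm,c,lo,hi):
    z=W[...,2]; u0,u1,v0,v1=c; m=np.zeros(z.shape,bool); m[v0:v1,u0:u1]=1; m&=(z>lo)&(z<hi)
    p=W[m]; r=cv2.minAreaRect(p[:,:2].astype(np.float32)); print(nm,len(p),p.mean(0).round(1),np.round(r[0],1),np.round(r[1],1),round(r[2],1),"zmax",p[:,2].max().round(1))
rep("rack",(150,222,172,212),60,85); rep("hL",(150,186,172,212),120,190); rep("hR",(187,222,172,212),120,190)
rep("encl",(255,355,145,230),65,110)
for n,c in dict(p1=(225,245,158,182),t=(225,245,200,222),p2=(198,216,228,248)).items(): rep(n,c,20,200)
rep("hL top",(150,186,172,212),161,190); rep("hR top",(187,222,172,212),161,190)
S=cloud("side",np.load("pics/side0.npy")); 
for (u,v) in [(253,172),(247,168),(260,168),(249,200),(238,228)]: print(u,v,S[v,u].round(1))
```

```text
rack 780 [503.1 263.6  71.8] [505.7 266.1] [170.5  51.6] 85.4 zmax 84.6
hL 81 [508.8 316.9 128.8] [509.6 317.7] [24.2 25.6] 41.8 zmax 135.8
hR 83 [501.3 213.8 129. ] [502.6 213.9] [27.2 25.4] 28.0 zmax 136.7
encl 4607 [513.8 -74.6  86.7] [516.2 -77.6] [168.  229.4] 4.0 zmax 105.7
p1 133 [556.7 124.3  99.2] [560.2 124.6] [27.7 28.7] 60.8 zmax 122.6
t 125 [435.7 122.7 100.1] [437.8 123.4] [29.5 28.8] 42.9 zmax 122.3
p2 125 [363.2 195.6 101.4] [364.8 196.8] [28.3 31.1] 28.3 zmax 123.2<stdin>:8: RuntimeWarning: Mean of empty slice.
  ret = um.true_divide(
Traceback (most recent call last):
ValueError: zero-size array to reduction operation maximum which has no identity
```

View pics/a0.png

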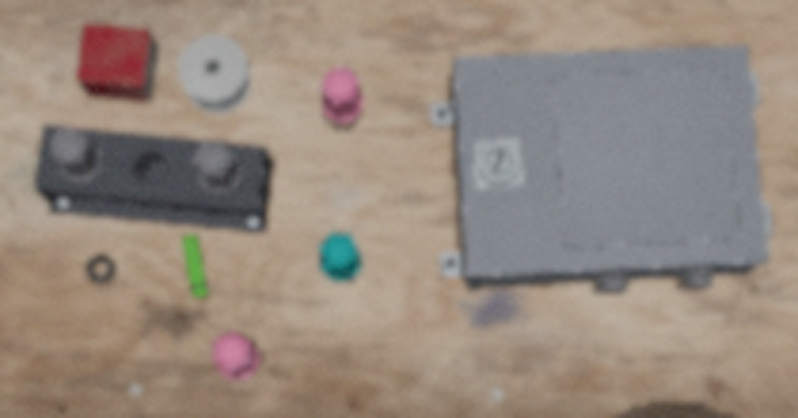

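View pics/b0.png

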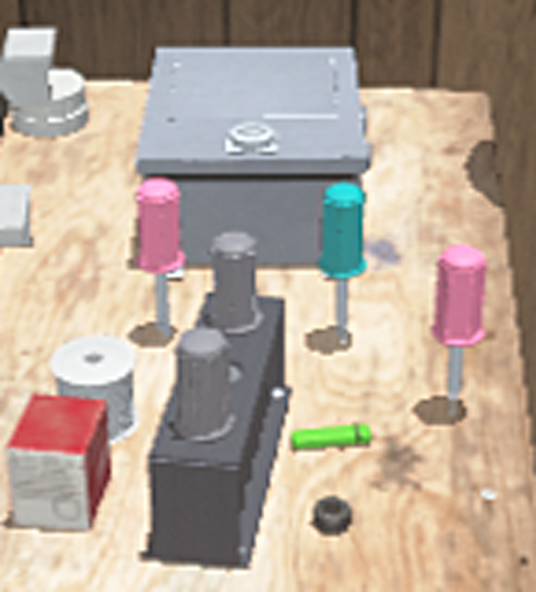

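The green clip and black grommet are in front of the rack, the red carton and white spool behind it. The lock is at roughly (498,162) in the top crop. To tell the two handles apart and find the slot angle, I'll average several frames and zoom further.

```bash
cat > avg.py <<'E'
from h import *
def avg(n,k,tag):
    I=[];D=[]
    for _ in range(k):
        i,d=bot.capture(n); I.append(i.astype(float)); D.append(np.where(d>0,d,np.nan))
    im=np.mean(I,0); d=np.nanmedian(D,0); np.savez(f"pics/{tag}.npz",im=im,d=d); return im,d,np.std(I,0).mean()
def zoom(im,c,f):
    u0,u1,v0,v1=c; a=im[v0:v1,u0:u1].copy(); lo,hi=np.percentile(a,1),np.percentile(a,99); a=np.clip((a-lo)/(hi-lo)*255,0,255).astype(np.uint8)[:,:,::-1]
    return cv2.resize(a,None,fx=f,fy=f,interpolation=cv2.INTER_CUBIC)
E
python3 - <<'E'
from avg import *
t,td,s1=avg("top",6,"t1"); s,sd,s2=avg("side",6,"s1"); print(s1,s2)
A=[cv2.resize(x,(390,290)) for x in (zoom(t,(150,222,170,215),6),zoom(t,(265,290,175,200),12),zoom(s,(228,262,194,260),9),zoom(s,(240,266,162,182),15))]
# keep aspect for side handles
cv2.imwrite("pics/c1.png",np.vstack([np.hstack(A[:2]),np.hstack(A[2:])]))
h1=zoom(s,(224,250,220,258),14);h2=zoom(s,(236,262,194,232),14); cv2.imwrite("pics/c2.png",np.hstack([h1,h2]))
Wt=cloud("top",td); z=Wt[...,2]
def sel(W,lo,hi,box): 
    x0,x1,y0,y1=box; m=(W[...,2]>lo)&(W[...,2]<hi)&(W[...,0]>x0)&(W[...,0]<x1)&(W[...,1]>y0)&(W[...,1]<y1); return m
Ws=cloud("side",sd)
for nm,b in dict(L=(470,550,280,355),R=(470,550,180,250)).items():
  for n,W in (("top",Wt),("side",Ws)):
    m=sel(W,82,126,b); p=W[m]; q=W[sel(W,126,150,b)]
    print(nm,n,len(p),p[:,:2].min(0).round(1),p[:,:2].max(0).round(1),"topz",np.median(q[:,2]).round(1),q.mean(0).round(1), (q[:,:2].min(0)+q[:,:2].max(0)).round(1)/2)
for n,W in (("top",Wt),("side",Ws)):
    m=sel(W,78,110,(420,610,-200,50)); p=W[m]; r=cv2.minAreaRect(p[:,:2].astype(np.float32)); print("encl",n,len(p),r)
    A=np.c_[p[:,:2]-p[:,:2].mean(0),np.ones(len(p))]; print(np.linalg.lstsq(A,p[:,2],rcond=None)[0],p.mean(0))
    m=sel(W,64,80,(440,570,160,370)); p=W[m]; print("rack",n,len(p),cv2.minAreaRect(p[:,:2].astype(np.float32)),np.median(p[:,2]))
E
```

```text
1.7009279461391302 0.6689327324641808
L top 49 [495.2 303. ] [516.3 331.4] topz 130.0 [509.5 317.2 130. ] [510.05 318.7 ]
L side 273 [500.3 317.2] [529.  334.6] topz 130.0 [514.  323.2 129.6] [514.65 320.8 ]
R top 45 [488.9 200. ] [515.6 229.2] topz 130.4 [501.8 213.4 130. ] [502.45 212.55]
R side 208 [494.3 219.7] [519.4 232.2] topz 129.5 [506.8 220.2 129.4] [507.   218.95]
encl top 4602 ((515.8145141601562, -76.66453552246094), (166.52676391601562, 227.31954956054688), 4.080889701843262)
[-2.33764045e-03  4.23072726e-02  8.67620702e+01] [513.93204191 -73.96968762  86.76207019]
rack top 771 ((505.7583923339844, 265.9169616699219), (169.92808532714844, 50.40350341796875), 85.21366882324219) 71.66194827325788
encl side 1997 ((520.5399169921875, -70.938232421875), (165.53721618652344, 222.74847412109375), 4.014186382293701)
[-2.43209842e-03  3.02556600e-02  8.66768425e+01] [519.03364031 -49.9900462   86.67684245]
rack side 728 ((510.7708740234375, 268.65716552734375), (170.27474975585938, 50.40816879272461), 85.42408752441406) 71.34204601893136
```

View pics/c1.png

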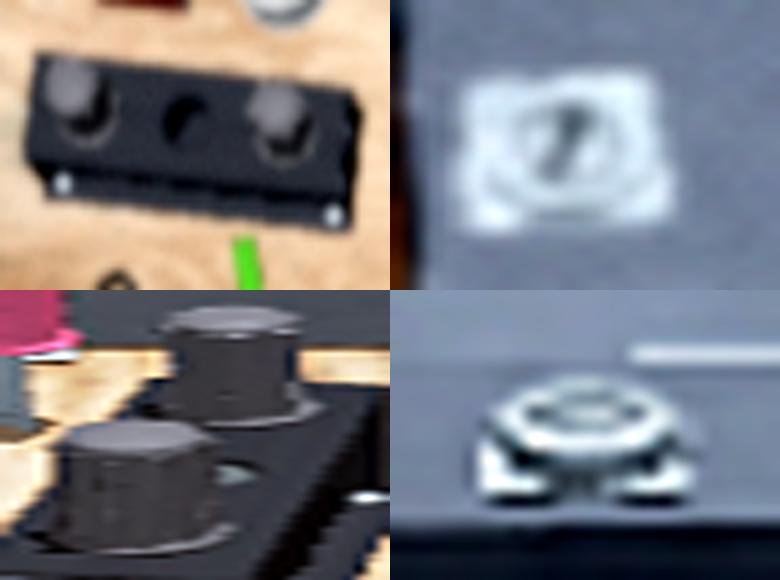

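View pics/c2.png

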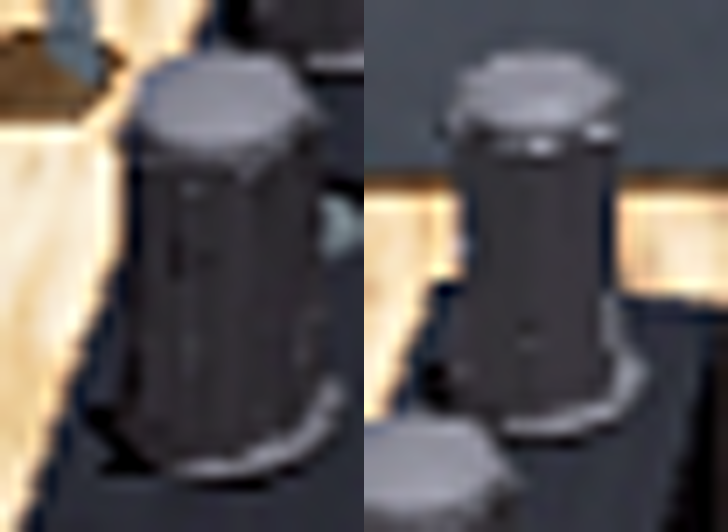

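In the first crop the slot in the insert shows as a dark stroke through about (565,140), tilted up-right, so its yaw is about -20°. The second crop shows the left handle wider with vertical stripes (fluted) and the right one narrower and smoother, probably the hex. I'll check this numerically.

```bash
cat > hexfit.py <<'E'
from avg import *
from scipy.optimize import least_squares
def fits(p,c0,ax):
    def hexr(q):
        th=q[2]+np.arange(6)*np.pi/3; N=np.c_[np.cos(th),np.sin(th)]
        return ((p-q[:2])@N.T).max(1)-13
    circ=lambda q: np.hypot(*(p-q[:2]).T)-15
    best=min((least_squares(hexr,[*c0,a],loss="soft_l1",f_scale=1.) for a in np.radians(np.arange(0,60,7.5))),key=lambda r:r.cost)
    c=least_squares(circ,c0,loss="soft_l1",f_scale=1.)
    print(ax,"hex",best.cost.round(1),best.x[:2].round(1),np.degrees(best.x[2])%60,"circ",c.cost.round(1),c.x.round(1))
E
python3 - <<'E'
from hexfit import *
t=np.load("pics/t1.npz"); s=np.load("pics/s1.npz"); Ws=cloud("side",s["d"]); Wt=cloud("top",t["d"])
for nm,c in dict(L=(511,319),R=(504,215)).items():
    m=(Ws[...,2]>82)&(Ws[...,2]<122)&(np.hypot(Ws[...,0]-c[0]-4,Ws[...,1]-c[1]-3)<24); fits(Ws[m][:,:2],(c[0]+4,c[1]),nm)
    # profile rectified: sample surface columns by vertical axis
    for w in (0,):
        g=s["im"].mean(2); out=[]
        cx,cy=c[0]+5,c[1]+3
        for dx in np.arange(-18,18.1,1.5):
            uv=[proj("side",(cx+dx,cy+8,z)) for z in np.arange(85,122,1)]
            mp=np.float32(uv); v=cv2.remap(g.astype(np.float32),mp[:,0][None],mp[:,1][None],cv2.INTER_CUBIC); out.append(round(float(v.mean())))
        print(nm,out)
# slot: rectify plane z=93..97 at lock from both cams
for n,d in(("top",t),("side",s)):
    g=d["im"].mean(2).astype(np.float32)
    xs=np.arange(-20,20.1,.5); G=np.array([[proj(n,(516+a,6+b,95)) for b in xs] for a in xs]); 
    r=cv2.remap(g,G[...,0].astype(np.float32),G[...,1].astype(np.float32),cv2.INTER_CUBIC)
    np.save(f"pics/r_{n}.npy",r); r=(r-r.min())/(r.max()-r.min())*255
    cv2.imwrite(f"pics/r_{n}.png",cv2.resize(r[::-1,::-1].astype(np.uint8),(390,390),interpolation=cv2.INTER_CUBIC))
a=[cv2.imread(f"pics/r_{n}.png") for n in("top","side")]; cv2.imwrite("pics/r.png",np.hstack(a))
E
```

```text
L hex 53.4 [514.4 319.6] 46.71619008805425 circ 42.2 [514.6 318. ]
L [122, 113, 114, 114, 112, 113, 113, 115, 116, 116, 114, 113, 115, 116, 110, 112, 113, 107, 98, 119, 155, 179, 191, 208, 221]
R hex 22.3 [507.3 215.8] 1.7073301091362045 circ 47.1 [507.3 214.3]
R [165, 150, 120, 111, 114, 115, 115, 115, 116, 115, 114, 112, 112, 112, 112, 110, 109, 115, 135, 156, 163, 162, 174, 192, 206]Traceback (most recent call last):
  File "<stdin>", line 16, in <module>
  File "h.py", line 10, in proj
    f,cx,cy,R,t=cam(n); q=R@np.array(p,float)+t; return f*q[0]/q[2]+cx,f*q[1]/q[2]+cy
                ~~~^^^
  File "h.py", line 4, in cam
    c=bot.calibration(n); f=192/np.tan(np.radians(c["vertical_fov"])/2)
ValueError: time passes only in moves, steps and waits
```

The side-camera depth fits a hexagon much better for R (cost 22 vs 47) with its flats at about 2° mod 60, and a circle better for L. So R, the -y hole, holds the flat driver. I'll start moving toward it and fix the helper at the same time.

```bash
sed -i 's/^def cam/import functools\n@functools.cache\ndef cam/' h.py; python3 -m crank '[[[1,39.4,-27.9,0,-19],[1,39.4,-27.9,0,-19],[1,39.4,-27.9,0,-19],[1,39.4,-27.9,0,-19],[1,39.4,-27.9,0,-19],[1,39.4,-27.9,0,-19],[1,39.4,-27.9,0,-19],[1,39.4,-27.9,0,-19],[1,39.4,-27.9,0,-19],[1,39.4,-27.9,0,-19]]]'
cat > slot.py <<'E'
from avg import *
t=np.load("pics/t1.npz"); s=np.load("pics/s1.npz")
for n,d in(("top",t),("side",s)):
    g=d["im"].mean(2).astype(np.float32)
    xs=np.arange(-25,25.1,.5); G=np.array([[proj(n,(517+a,9+b,96)) for b in xs] for a in xs]); 
    r=cv2.remap(g,G[...,0].astype(np.float32),G[...,1].astype(np.float32),cv2.INTER_CUBIC)
    np.save(f"pics/r_{n}.npy",r); r=(r-r.min())/(r.max()-r.min())*255
    cv2.imwrite(f"pics/r_{n}.png",cv2.resize(r[::-1,::-1].astype(np.uint8),(390,390),interpolation=cv2.INTER_CUBIC))
a=[cv2.imread(f"pics/r_{n}.png") for n in("top","side")]; cv2.imwrite("pics/r.png",np.hstack(a))
E
python3 slot.py
```

```text
time: 1.7
tool_pos: [441.3, -147.2, 227.0]
tcp_rot: [3.141, -0.001, 0.563]
contact_force: [0.4, -0.6, -0.6]
grip_width: 91.6
finger_force: 0.0
```

View pics/r.png

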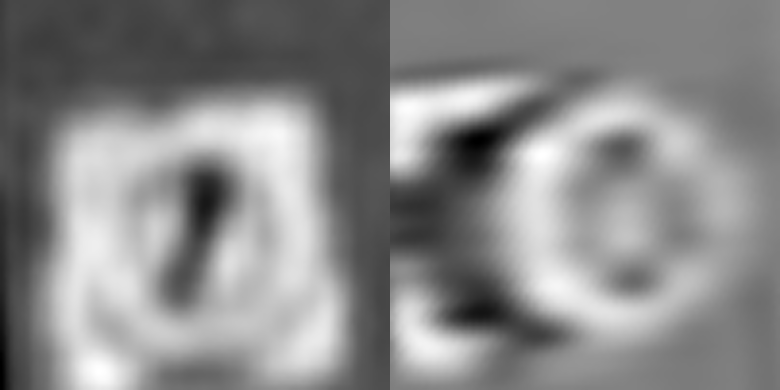

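The rectified top view shows the slot clearly, running from (212,165) to (180,290). That gives a yaw of about -14° and puts the centre near (512.7, 8.9) by the top camera. The two cameras disagree by a constant (5, 2.7) mm, so I'll hover over the driver and calibrate them against the fingers.

```bash
python3 -m crank '[[[1,24.6,-27.2,5.7,0],[1,24.6,-27.2,5.7,0],[1,24.6,-27.2,5.7,0],[1,24.6,-27.2,5.7,0],[1,24.6,-27.2,5.7,0],[1,24.6,-27.2,5.7,0],[1,24.6,-27.2,5.7,0],[1,24.6,-27.2,5.7,0],[1,24.6,-27.2,5.7,0],[1,24.6,-27.2,5.7,0]]]'
python3 - <<'E'
from avg import *
r=np.load("pics/r_top.npy"); xs=np.arange(-25,25.1,.5); A,B=np.meshgrid(xs,xs,indexing="ij")
for cen in((-4.3,-.1),):
  for R in(7,8,9):
    m=np.hypot(A-cen[0],B-cen[1])<R; th=np.percentile(r[m],75); w=np.clip(th-r,0,None)**1*m; a=(w*A).sum()/w.sum();b=(w*B).sum()/w.sum()
    C=np.cov(np.c_[A.ravel(),B.ravel()].T,aweights=w.ravel()); e,v=np.linalg.eigh(C); print(R,517+a,9+b,np.degrees(np.arctan2(v[1,1],v[0,1])),e)
o=bot.get_obs(); T=o["tool_pos"]; yaw=o["tcp_rot"][2]; print(T,o["tcp_rot"])
s,sd,_=avg("side",4,"s2"); t,td,_=avg("top",2,"t2")
x=np.array([np.cos(yaw),np.sin(yaw)]); y=np.array([np.sin(yaw),-np.cos(yaw)])
for n,d in(("side",sd),("top",td)):
    W=cloud(n,d); q=W[...,:2]-T[:2]; lx=q@x; ly=q@y; z=W[...,2]-T[2]
    for sg in(-1,1):
        m=(z>-4)&(z<25)&(ly*sg>35)&(ly*sg<80)&(abs(lx)<25)
        if m.sum(): print(n,sg,m.sum(),"lx",np.percentile(lx[m],[2,50,98]).round(1),"ly",np.percentile(ly[m],[2,50,98]).round(1),"z",np.percentile(z[m],[1,5]).round(1))
cv2.imwrite("pics/d.png",np.hstack([zoom(s,(180,330,90,290),2.8),cv2.resize(zoom(t,(130,290,120,260),2.2),(352,560))]))
E
```

```text
time: 2.7
tool_pos: [502.9, 211.4, 169.5]
tcp_rot: [3.141, 0.001, 0.563]
contact_force: [-0.1, -0.4, -1.1]
grip_width: 91.8
finger_force: 0.0
7 513.7411480639129 8.359715554167924 166.63927360388075 [ 3.70799346 14.91240813]
8 513.7964984581016 8.486215368832482 166.95686225447014 [ 4.89470665 19.16130152]
9 513.7533936861021 8.585674923308884 166.95884045323257 [ 6.10348898 23.38633136]
[502.87371182 211.35357175 169.47221868] [3.14129264e+00 7.97304034e-04 5.62641248e-01]
side -1 85 lx [-7.5  6.8 13.1] ly [-62.8 -60.5 -50. ] z [1.9 3.6]
side 1 108 lx [-8.5  5.2 13. ] ly [46.1 47.7 60.1] z [0.3 1.6]
top 1 1 lx [13.5 13.5 13.5] ly [36.9 36.9 36.9] z [-2.9 -2.9]
```

View pics/d.png

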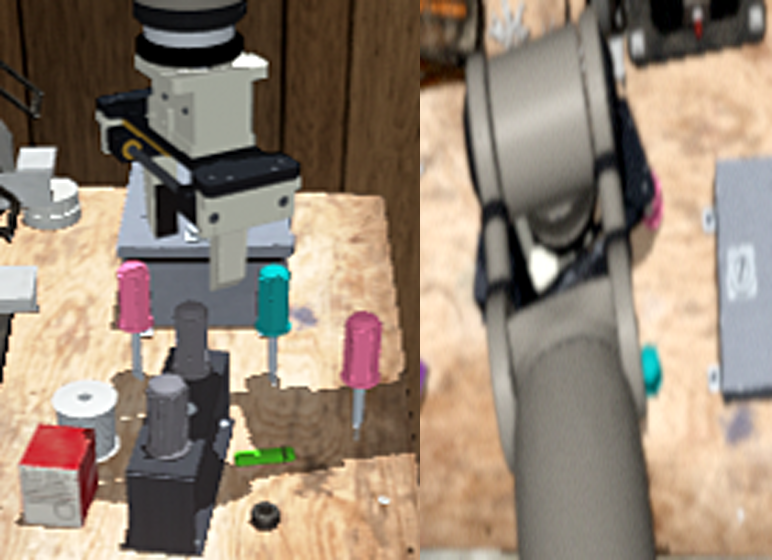

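The side camera reads the fingers about (+3.4, 0) mm off the robot frame. That puts the hex driver at about (504, 215.5), and everything around the rack is clear. Now I descend and grip.

```bash
python3 -m crank '[[[1,0.3,-0.3,1,0.5],[1,0.3,-0.3,3,0.5],[1,0.3,-0.3,5,0.5],[1,0.3,-0.3,7,0.5],[1,0.3,-0.3,8.3,0.5],[1,0.3,-0.3,8.5,0.5],[1,0.3,-0.3,8.5,0.5],[0,0.3,-0.3,8.5,0.5],[0,0.3,-0.3,8.5,0.5],[0,0.3,-0.3,8.5,0.5]]]'
python3 -m crank '[[[0,0,0,0,0],[0,0,0,0,0],[0,0,0,0,0],[0,0,0,0,0],[0,0,0,0,0],[0,0,0,0,0],[0,0,0,0,0],[0,0,0,0,0],[0,0,0,0,0],[0,0,0,0,0]]]'
```

```text
time: 4.0
tool_pos: [504.5, 215.6, 85.4]
tcp_rot: [3.141, -0.001, 0.553]
contact_force: [0.4, 0.4, 0.5]
grip_width: 72.0
finger_force: 0.0
time: 5.0
tool_pos: [504.1, 215.5, 84.6]
tcp_rot: [3.142, 0.0, 0.553]
contact_force: [-0.2, -0.2, -0.5]
grip_width: 25.9
finger_force: 30.0
```

Grip width is 25.9 mm, matching the flats. I'll lift and look at the blade.

```bash
python3 -m crank '[[[0,0,0,-1,0],[0,0,0,-2.5,0],[0,0,0,-4,0],[0,0,0,-5.5,0],[0,0,0,-7,0],[0,0,0,-8.5,0],[0,0,0,-10,0],[0,0,0,-11.5,0],[0,0,0,-12.5,0],[0,0,0,-12.5,0]]]'
cat > blade.py <<'E'
from avg import *
import sys
tag=sys.argv[1]
o=bot.get_obs(); T=o["tool_pos"]; print("T",T.round(2),"yaw",np.degrees(o["tcp_rot"][2]).round(2),o["grip_width"])
s,sd,_=avg("side",5,tag); W=cloud("side",sd); q=W-T
for lo,hi in((-70,-63),(-63,-50),(-50,-36),(-34,-28),(-26,-20)):
    m=(q[...,2]>lo)&(q[...,2]<hi)&(np.hypot(q[...,0],q[...,1])<26); p=q[m]
    if len(p): print(lo,len(p),"x",np.percentile(p[:,0],[5,50,95]).round(1),"y",np.percentile(p[:,1],[5,50,95]).round(1))
m=(q[...,2]>-72)&(q[...,2]<-50)&(np.hypot(q[...,0],q[...,1])<26); p=q[m]
for r in p[np.argsort(p[:,2])][:60]: print(r.round(1),end=" ")
u,v=map(int,proj("side",T-[0,0,70.6])); print("tip exp px",proj("side",T-[0,0,70.6]))
cv2.imwrite(f"pics/{tag}.png",zoom(s,(u-25,u+25,v-35,v+10),12))
E
python3 blade.py bl1
```

```text
time: 6.0
tool_pos: [504.8, 215.8, 211.5]
tcp_rot: [3.141, -0.003, 0.553]
contact_force: [0.3, -0.5, -0.5]
grip_width: 26.0
finger_force: 30.0
T [504.75 215.78 211.46] yaw 31.67 25.999813723294164
-70 17 x [-3.7  0.9  7.3] y [1.2 2.  2.8]
-63 26 x [-3.7  1.4  7.1] y [2.3 3.7 6. ]
-50 22 x [-1.9  0.2  4.5] y [2.4 4.4 6.5]
-34 11 x [-2.   1.9  4.2] y [2.3 4.3 5.5]
-26 10 x [-2.1  0.8  4.1] y [2.2 4.2 6.3]
[  3.    2.7 -71.8] [  5.3   0.7 -70.5] [  0.9   1.5 -69.9] [ -3.5   1.3 -69.8] [  7.3   2.3 -69.6] [  3.    2.3 -69.5] [ -1.4   2.1 -69.5] [  3.    1.2 -67.6] [ -1.3   1.3 -67.4] [  0.8   1.7 -67.3] [  5.1   2.4 -67. ] [  7.2   2.7 -66.9] [ -3.7   3.1 -66.3] [  3.    1.1 -65.2] [  5.1   1.7 -64.9] [ -1.4   1.4 -64.9] [  7.3   2.  -64.8] [  0.7   2.2 -64.5] [ -3.6   2.  -64.4] [  7.2   2.3 -62.2] [  2.8   2.7 -61.8] [ -3.7   2.5 -61.6] [  0.6   2.8 -61.6] [ -1.6   2.7 -61.6] [  4.8   4.6 -60.7] [  7.1   3.  -59.3] [ -1.7   3.2 -58.9] [ -3.8   3.4 -58.7] [  0.5   3.7 -58.6] [  2.6   4.3 -58.4] [  4.7   4.8 -58.1] [ -3.7   1.4 -57.3] [  7.1   2.5 -57.1] [ -1.7   2.9 -56.5] [  0.3   5.  -55.4] [  2.4   5.3 -55.3] [  4.5   6.1 -55. ] [ -1.8   3.7 -53.6] [  4.5   5.5 -52.8] [  0.2   5.7 -52.6] [  2.3   6.1 -52.4] [ -1.7   2.4 -51.8] [  4.6   4.4 -51. ] [  0.2   5.2 -50.4] [  2.3   5.4 -50.4] tip exp px (np.float64(248.46193209358768), np.float64(194.9557521783678))
```

View pics/bl1.png

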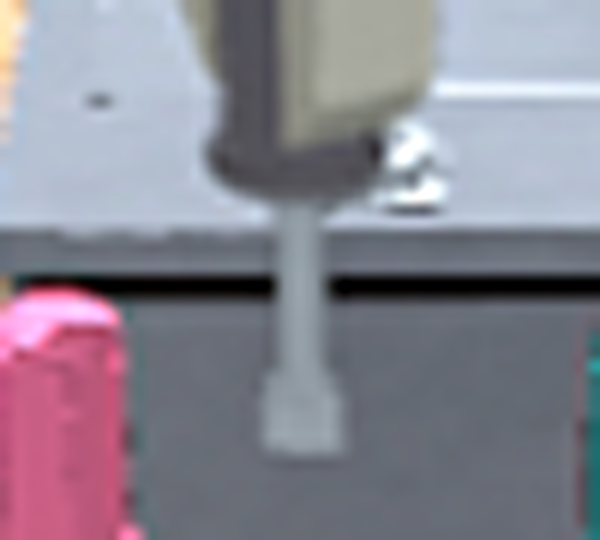

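The blade is seen face-on, from (262,440) to (345,440), 7 px or about 14 mm wide. So it lies along world x at a yaw of about 1.7°, which is tool yaw minus 30°. I'll move over the lock, turned to the slot's -13°.

```bash
python3 -m crank '[[[0,-2.5,4.5,0,4],[0,-5,9,0,8],[0,-7.5,13.5,0,12],[0,-10.1,17.9,0,14.8],[0,-10.1,17.9,1,14.8],[0,-10.1,17.9,2,14.8],[0,-10.1,17.9,2.6,14.8],[0,-10.1,17.9,2.6,14.8],[0,-10.1,17.9,2.6,14.8],[0,-10.1,17.9,2.6,14.8]]]'
sed -i 's/u-25,u+25,v-35,v+10),12/u-30,u+30,v-22,v+22),13/' blade.py; python3 blade.py bl2
python3 - <<'E'
import sys; sys.path.insert(0,'.')
from h import *
print(cv2.imread("pics/bl2.png").shape)
E
```

```text
time: 7.25
tool_pos: [512.3, 11.2, 184.0]
tcp_rot: [3.141, -0.001, 0.296]
contact_force: [0.5, -0.1, -0.9]
grip_width: 26.1
finger_force: 30.0
T [512.31  11.18 183.99] yaw 16.97 26.073082353389694
-70 12 x [-2.9  2.6  8.1] y [-0.5  1.2  4.3]
-63 20 x [-2.7  2.5  8. ] y [-1.2  2.8  5.9]
-50 18 x [-0.4  2.2  7.6] y [1.2 3.4 6. ]
-34 8 x [-0.5  3.3  7.3] y [1.6 3.4 5.1]
-26 8 x [-0.5  3.1  7.2] y [1.6 3.2 5.9]
[  8.3  -1.5 -70.2] [ -2.9   4.7 -69.8] [  2.7   0.6 -69.1] [  5.4   0.7 -69.1] [ -0.1   2.3 -68.1] [ -2.9   3.9 -67.3] [  8.1  -0.4 -66.7] [  5.4   0.3 -66.3] [ -0.1   1.6 -65.5] [  2.5   3.  -65. ] [ -2.9   3.9 -64.4] [  5.4  -0.8 -63.9] [  8.   -0.1 -63.7] [  2.5   2.7 -62.2] [ -2.8   2.4 -62.2] [ -0.2   3.1 -61.9] [  8.   -0.2 -60.8] [ -2.7   0.5 -60.1] [  2.4   2.4 -59.4] [  5.1   2.7 -59.4] [ -0.2   2.8 -59.1] [  7.8   1.4 -57.1] [  4.9   4.  -55.8] [ -0.4   4.2 -55.6] [  2.2   5.  -55.2] [  7.9   0.5 -54.7] [ -0.3   3.2 -53.1] [  8.   -1.1 -52.5] [  2.1   5.8 -52. ] [  4.5   7.4 -51.3] [  8.1  -3.1 -50.5] [  4.9   3.  -50.5] [ -0.4   3.7 -50. ] tip exp px (np.float64(253.0458579547337), np.float64(165.457237748607))
(572, 780, 3)
```

View pics/bl2.png

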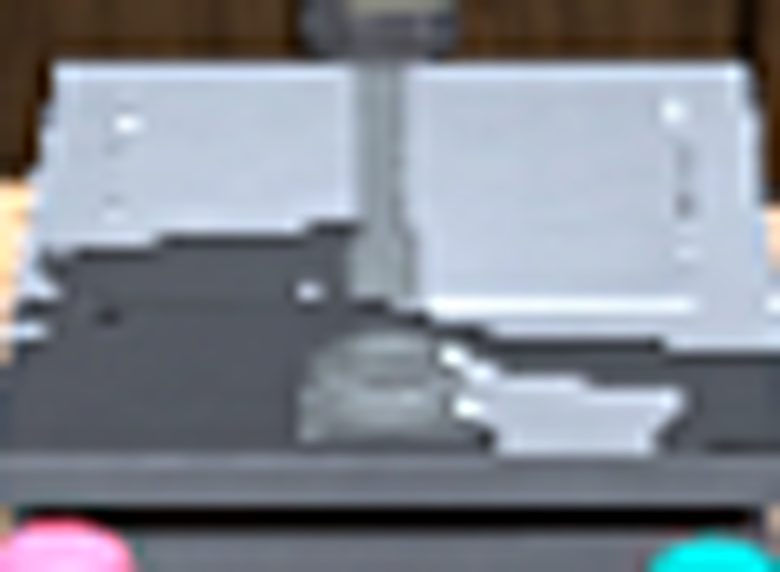

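The blade tip at (380,305) and collar centre at (379,369) line up in u. For the y offset I'll compare the collar depth points with the calibrated offsets.

Run:
```python
from avg import *
for n,f in(("side","s1"),("top","t1")):
    d=np.load(f"pics/{f}.npz")["d"]; W=cloud(n,d); q=W-[514,10,0]
    yaw=np.radians(4); 
    m0=(abs(q[...,0])<35)&(abs(q[...,1])<25)&(np.hypot(q[...,0],q[...,1])>24)&(W[...,2]>80); p=W[m0]
    # cover plane near lock
    A=np.c_[p[:,:2]-[514,10],np.ones(len(p))]; c=np.linalg.lstsq(A,p[:,2],rcond=None)[0]
    h=W[...,2]-(q[...,0]*c[0]+q[...,1]*c[1]+c[2]); m=(h>3.5)&(np.hypot(q[...,0],q[...,1])<24); r=W[m]
    print(n,c.round(3),len(r),r.mean(0).round(1),"med",np.median(r,0).round(1),"bbox",((np.percentile(r,3,0)+np.percentile(r,97,0))/2).round(1),"ext",np.ptp(r,0).round(1),cv2.minEnclosingCircle(r[:,:2].astype(np.float32)))
    # insert
    print(np.percentile(h[m],[50,90,98]).round(1))
# precise tip/collar comparison in images
s1=np.load("pics/s1.npz")["im"].mean(2); s2=np.load("pics/bl2.npz")["im"].mean(2)
np.set_printoptions(linewidth=220); print(s1[160:180,244:264].round().astype(int)); print(s2[160:186,244:264].round().astype(int))
for p in((511.5,10.8,113.4),(511.5,10.8,99.5)): print(proj("side",p),proj("side",np.array(p)+[3.4,-.2,0]))
```

```text
side [1.0000e-02 2.3000e-02 8.9191e+01] 63 [514.4  13.6  96.7] med [514.   15.1  97. ] bbox [514.6  12.6  96.4] ext [29.6 28.7  6.4] ((514.523681640625, 11.738715171813965), 15.342928886413574)
[ 7.7  9.6 10. ]
top [-3.0000e-03  4.3000e-02  8.9838e+01] 98 [509.4   7.9  97.3] med [508.7   8.1  97.5] bbox [509.4   8.2  97. ] ext [32.4 31.   8.8] ((512.1002197265625, 8.037880897521973), 19.980854034423828)
[ 7.7 10.  11.1]
[[198 199 199 199 198 198 198 199 200 199 201 202 201 200 199 199 199 198 197 196]
 [201 200 199 199 199 200 200 200 202 202 202 202 202 201 201 200 199 198 198 197]
 [202 202 201 200 201 200 201 202 202 202 201 201 201 201 202 201 200 199 198 197]
 [200 200 200 200 200 200 200 201 202 202 201 201 201 202 203 201 200 198 198 197]
 [200 200 201 202 201 200 200 201 202 202 202 201 200 199 199 198 197 197 196 197]
 [201 203 203 204 202 201 201 201 202 202 200 198 205 207 206 206 205 204 204 203]
 [201 202 202 202 201 200 201 201 201 201 199 198 228 238 236 235 234 234 234 233]
 [192 193 190 189 186 186 190 195 197 197 195 192 190 188 188 189 189 189 189 189]
 [193 193 19
[... 2701 characters left out ...]
0 130 130 131 132 131 133]
 [129 128 128 128 128 127 126 126 126 126 125 126 127 127 126 126 127 128 128 128]
 [ 41  42  41  42  41  42  41  41  40  40  41  40  40  40  39  41  40  40  40  39]
 [ 59  60  59  58  58  59  58  59  58  58  59  58  58  58  58  58  58  58  58  60]
 [118 117 118 116 116 116 116 116 117 117 117 116 116 116 117 117 118 117 118 121]
 [133 131 130 130 130 130 130 130 130 129 129 128 128 128 129 130 129 129 128 128]]
(np.float64(253.36044384631032), np.float64(165.4003023267627)) (np.float64(252.09201629868704), np.float64(165.3316747025796))
(np.float64(253.41287126414122), np.float64(170.08864475885284)) (np.float64(252.15225079133253), np.float64(170.01874104110644))
```

Combining the estimates, the lock is about 0.5 mm further in -x and +y from the driver. I'll correct by that and descend gently to light contact.

```bash
python3 -m crank '[[[0,-0.03,-0.06,0.4,0],[0,-0.03,-0.06,0.8,0],[0,-0.03,-0.06,1.1,0],[0,-0.03,-0.06,1.3,0],[0,-0.03,-0.06,1.5,0],[0,-0.03,-0.06,1.6,0],[0,-0.03,-0.06,1.7,0],[0,-0.03,-0.06,1.8,0],[0,-0.03,-0.06,1.9,0],[0,-0.03,-0.06,1.9,0]]]'; python3 -c "
from plant import bot; print(bot.get_obs()['moment'])"
```

```text
time: 8.5
tool_pos: [511.6, 10.8, 164.9]
tcp_rot: [-3.142, -0.0, 0.294]
contact_force: [-0.6, 0.3, 1.7]
grip_width: 25.7
finger_force: 30.0
[ 0.24098527  0.19601676 -0.03456453]
```

```bash
python3 -m crank '[[[0,0,0,0.05,0],[0,0,0,0.1,0],[0,0,-0.02,0.1,0],[0,0,-0.04,0.1,0],[0,0,-0.06,0.1,0],[0,0,-0.08,0.1,0],[0,0,-0.1,0.1,0],[0,0,-0.12,0.1,0],[0,0,-0.15,0.1,0],[0,0,-0.15,0.1,0]]]'; python3 -c "
from plant import bot; print(bot.get_obs()['moment'])"
```

```text
time: 9.5
tool_pos: [511.4, 12.0, 163.8]
tcp_rot: [3.141, -0.0, 0.294]
contact_force: [0.3, -2.1, 3.7]
grip_width: 25.9
finger_force: 30.0
[-0.48724746 -0.17371792  0.04421626]
```

```bash
python3 -m crank '[[[0,0,0.05,0,0],[0,0,0.1,0,0],[0,0,0.14,0,0],[0,0,0.18,0,0],[0,0,0.22,0,0],[0,0,0.26,0,0],[0,0,0.3,0,0],[0,0,0.3,0,0],[0,0,0.3,0,0],[0,0,0.3,0,0]]]'; python3 -c "
from plant import bot; print(bot.get_obs()['moment'],bot.get_obs()['tool_pos'])"
```

```text
time: 10.5
tool_pos: [511.8, 9.1, 163.4]
tcp_rot: [-3.142, 0.001, 0.294]
contact_force: [-1.0, -1.6, -1.1]
grip_width: 25.9
finger_force: 30.0
[-0.16632785  0.13075679  0.02915662] [511.76456504   9.12736123 163.42784692]
```

Fz fell to zero at tip height about 92.8 mm, so the blade has dropped into the slot. I'll press 3 mm to confirm.

```bash
python3 -m crank '[[[0,0,0,0.05,0],[0,0,0,0.1,0],[0,0,0,0.15,0],[0,0,0,0.2,0],[0,0,0,0.25,0],[0,0,0,0.3,0],[0,0,0,0.3,0],[0,0,0,0.3,0],[0,0,0,0.3,0],[0,0,0,0.3,0]]]'; python3 -c "
from plant import bot; print(bot.get_obs()['moment'],bot.get_obs()['tool_pos'])"
```

```text
time: 11.5
tool_pos: [512.1, 9.2, 160.8]
tcp_rot: [3.141, -0.0, 0.294]
contact_force: [-1.1, -0.5, 1.7]
grip_width: 26.0
finger_force: 30.0
[-0.09482891  0.39104138 -0.02232879] [512.06687871   9.24295594 160.75278167]
```

```bash
python3 -m crank '[[[0,0,0,0.05,0],[0,0,0,0.1,0],[0,0,0,0.15,0],[0,0,0,0.2,0],[0,0,0,0.25,0],[0,0,0,0.3,0],[0,0,0,0.3,0],[0,0,0,0.3,0],[0,0,0,0.3,0],[0,0,0,0.3,0]]]'; python3 -c "
from plant import bot; print(bot.get_obs()['moment'],bot.get_obs()['tool_pos'])"
```

```text
time: 12.5
tool_pos: [512.1, 9.4, 157.9]
tcp_rot: [-3.142, -0.0, 0.294]
contact_force: [-3.2, 0.7, 5.3]
grip_width: 25.8
finger_force: 30.0
[ 0.19393884  0.51312589 -0.01786219] [512.09543614   9.37762863 157.90891333]
```

```bash
python3 -m crank '[[[0,0,0,0.05,0],[0,0,0,0.1,0],[0,0,0,0.15,0],[0,0,0,0.2,0],[0,0,0,0.2,0],[0,0,0,0.2,0],[0,0,0,0.2,0],[0,0,0,0.2,0],[0,0,0,0.2,0],[0,0,0,0.2,0]]]'; python3 -c "
from plant import bot; print(bot.get_obs()['moment'],bot.get_obs()['tool_pos'])"
```

```text
time: 13.5
tool_pos: [512.1, 9.4, 156.2]
tcp_rot: [-3.141, -0.001, 0.294]
contact_force: [-2.5, 1.7, 7.3]
grip_width: 26.0
finger_force: 30.0
[ 0.3029418   0.75360503 -0.00803501] [512.13344533   9.44348928 156.19843517]
```

```bash
python3 -m crank '[[[0,-0.03,0,0.05,0],[0,-0.06,0,0.1,0],[0,-0.06,0,0.15,0],[0,-0.06,0,0.2,0],[0,-0.06,0,0.2,0],[0,-0.06,0,0.2,0],[0,-0.06,0,0.2,0],[0,-0.06,0,0.2,0],[0,-0.06,0,0.2,0],[0,-0.06,0,0.2,0]]]'; python3 -c "
from plant import bot; print(bot.get_obs()['moment'],bot.get_obs()['tool_pos'])"
```

```text
time: 14.5
tool_pos: [512.0, 9.5, 154.6]
tcp_rot: [-3.142, -0.002, 0.294]
contact_force: [-2.6, 1.7, 10.4]
grip_width: 25.9
finger_force: 30.0
[0.56427587 0.63217031 0.02472894] [511.96179647   9.48386459 154.61151499]
```

```bash
python3 -m crank '[[[0,0,0,0.05,0],[0,0,0,0.1,0],[0,0,0,0.15,0],[0,0,0,0.15,0],[0,0,0,0.15,0],[0,0,0,0.15,0],[0,0,0,0.15,0],[0,0,0,0.15,0],[0,0,0,0.15,0],[0,0,0,0.15,0]]]'; python3 -c "
from plant import bot; print(bot.get_obs()['moment'],bot.get_obs()['tool_pos'])"
```

```text
time: 15.5
tool_pos: [512.1, 9.5, 153.7]
tcp_rot: [3.141, -0.002, 0.294]
contact_force: [-4.8, 3.4, 15.0]
grip_width: 26.0
finger_force: 30.0
[ 0.58441569  0.97063366 -0.0168744 ] [512.06930088   9.4927591  153.73953428]
```

Force now rises about 5 N/mm against 1.3 before, so the seat is close. I'll relieve the side load and press a bit more.

```bash
python3 -m crank '[[[0,-0.03,-0.01,0.02,0],[0,-0.06,-0.02,0.04,0],[0,-0.08,-0.03,0.06,0],[0,-0.08,-0.03,0.06,0],[0,-0.08,-0.03,0.06,0],[0,-0.08,-0.03,0.06,0],[0,-0.08,-0.03,0.06,0],[0,-0.08,-0.03,0.06,0],[0,-0.08,-0.03,0.06,0],[0,-0.08,-0.03,0.06,0]]]'; python3 -c "
from plant import bot; print(bot.get_obs()['moment'],bot.get_obs()['tool_pos'])"
```

```text
time: 16.5
tool_pos: [511.9, 9.5, 153.6]
tcp_rot: [3.141, -0.004, 0.294]
contact_force: [-2.1, 2.5, 16.0]
grip_width: 25.8
finger_force: 30.0
[0.57888792 0.73887097 0.05946277] [511.8587419    9.50855952 153.62032753]
```

Seated hard: 0.6 mm commanded gave only 0.1 mm of travel, at about 17 N. Now I turn clockwise in stages.

```bash
python3 -m crank '[[[0,0,0,0,3],[0,0,0,0,6],[0,0,0,0,9],[0,0,0,0,12],[0,0,0,0,15],[0,0,0,0,18],[0,0,0,0,21],[0,0,0,0,24],[0,0,0,0,25],[0,0,0,0,25]]]'; python3 -c "
from plant import bot; print(bot.get_obs()['moment'],bot.get_obs()['tool_pos'])"
```

```text
time: 17.5
tool_pos: [512.4, 9.1, 153.7]
tcp_rot: [-3.141, -0.005, -0.142]
contact_force: [-3.1, -0.1, 15.0]
grip_width: 25.6
finger_force: 30.0
[0.27958956 0.44207044 0.01310411] [512.41397909   9.08867437 153.71965792]
```

```bash
python3 -m crank '[[[0,0,0,0.03,2],[0,0,0,0.05,5],[0,0,0,0.05,8],[0,0,0,0.05,11],[0,0,0,0.05,14],[0,0,0,0.05,17],[0,0,0,0.05,20],[0,0,0,0.05,23],[0,0,0,0.05,25],[0,0,0,0.05,25]]]'; python3 -c "
from plant import bot; print(bot.get_obs()['moment'],bot.get_obs()['tool_pos'])"
```

```text
time: 18.5
tool_pos: [512.2, 9.1, 153.5]
tcp_rot: [-3.139, -0.005, -0.579]
contact_force: [-3.2, 0.9, 18.8]
grip_width: 25.8
finger_force: 30.0
[0.31088945 0.7565587  0.0069983 ] [512.22473932   9.0995367  153.52935209]
```

```bash
python3 -m crank '[[[0,0,0,0,2],[0,0,0,0,5],[0,0,0,0,8],[0,0,0,0,11],[0,0,0,0,14],[0,0,0,0,17],[0,0,0,0,20],[0,0,0,0,22],[0,0,0,0,22],[0,0,0,0,22]]]'; python3 -c "
from plant import bot; print(bot.get_obs()['moment'],bot.get_obs()['tool_pos'],bot.get_obs()['tcp_rot'])"
```

```text
time: 19.5
tool_pos: [512.0, 9.1, 153.5]
tcp_rot: [-3.138, -0.003, -0.962]
contact_force: [-3.4, 1.4, 18.6]
grip_width: 25.9
finger_force: 30.0
[ 0.33077575  0.85165548 -0.03234837] [512.04385725   9.14870559 153.49578443] [-3.13788579e+00 -3.01689167e-03 -9.62250275e-01]
```

```bash
python3 -m crank '[[[0,0,0,0,1],[0,0,0,0,2],[0,0,0,0,3],[0,0,0,0,3],[0,0,0,0,3],[0,0,0,0,3],[0,0,0,0,3],[0,0,0,0,3],[0,0,0,0,3],[0,0,0,0,3]]]'; python3 -c "
from plant import bot; print(bot.get_obs()['moment'],bot.get_obs()['tool_pos'],bot.get_obs()['tcp_rot'])"
```

```text
time: 20.5
tool_pos: [512.0, 9.2, 153.5]
tcp_rot: [-3.138, -0.003, -1.015]
contact_force: [-4.0, 0.9, 19.5]
grip_width: 25.8
finger_force: 30.0
[0.3499049  0.88581131 0.07750046] [512.03277331   9.15309476 153.50425432] [-3.13775354e+00 -2.81066305e-03 -1.01452386e+00]
```

```bash
python3 -m crank '[[[0,0,0,0,1],[0,0,0,0,2],[0,0,0,0,2],[0,0,0,0,2],[0,0,0,0,2],[0,0,0,0,2],[0,0,0,0,2],[0,0,0,0,2],[0,0,0,0,2],[0,0,0,0,2]]]'; python3 -c "
from plant import bot; print(bot.get_obs()['moment'],bot.get_obs()['tool_pos'],bot.get_obs()['tcp_rot'])"
```

```text
time: 21.5
tool_pos: [512.0, 9.2, 153.5]
tcp_rot: [-3.138, -0.003, -1.049]
contact_force: [-4.0, 0.3, 19.1]
grip_width: 25.7
finger_force: 30.0
[ 0.43957069  0.89729986 -0.02189425] [512.01074658   9.19722654 153.49623564] [-3.13767222e+00 -2.61908403e-03 -1.04938702e+00]
```

```bash
python3 -m crank '[[[0,0,0,0,1],[0,0,0,0,2],[0,0,0,0,2],[0,0,0,0,2],[0,0,0,0,2],[0,0,0,0,2],[0,0,0,0,2],[0,0,0,0,2],[0,0,0,0,2],[0,0,0,0,2]]]'; python3 -c "
from plant import bot; print(bot.get_obs()['moment'],bot.get_obs()['tcp_rot'],bot.get_obs()['tau'][5])"
```

```text
time: 22.5
tool_pos: [512.0, 9.2, 153.5]
tcp_rot: [-3.138, -0.002, -1.084]
contact_force: [-2.9, 0.8, 18.5]
grip_width: 25.6
finger_force: 30.0
[0.32190301 0.91886212 0.06713808] [-3.13759555e+00 -2.46218002e-03 -1.08431006e+00] 0.03055208595469594
```

```bash
python3 -m crank '[[[0,0,0,0,1],[0,0,0,0,2],[0,0,0,0,2],[0,0,0,0,2],[0,0,0,0,2],[0,0,0,0,2],[0,0,0,0,2],[0,0,0,0,2],[0,0,0,0,2],[0,0,0,0,2]]]'; python3 -c "
from plant import bot; print(bot.get_obs()['moment'],bot.get_obs()['tcp_rot'],bot.get_obs()['tau'][5])"
```

```text
time: 23.5
tool_pos: [512.1, 9.2, 153.5]
tcp_rot: [-3.137, -0.002, -1.119]
contact_force: [-4.2, 1.2, 18.1]
grip_width: 25.8
finger_force: 30.0
[0.37581592 0.83973415 0.03502156] [-3.13739815e+00 -2.42567523e-03 -1.11919090e+00] 0.06972653092816472
```

Joint-6 torque is rising (0.03 → 0.07 N·m), so the stop is near. I'll ease the press slightly and take a little more turn.

```bash
python3 -m crank '[[[0,0,0,-0.04,0],[0,0,0,-0.06,0],[0,0,0,-0.06,0.5],[0,0,0,-0.06,1],[0,0,0,-0.06,1.5],[0,0,0,-0.06,2],[0,0,0,-0.06,2],[0,0,0,-0.06,2],[0,0,0,-0.06,2],[0,0,0,-0.06,2]]]'; python3 -c "
from plant import bot; print(bot.get_obs()['moment'],bot.get_obs()['tcp_rot'],bot.get_obs()['tau'][5])"
```

```text
time: 24.5
tool_pos: [512.0, 9.2, 153.7]
tcp_rot: [-3.138, -0.002, -1.154]
contact_force: [-3.3, 1.7, 15.7]
grip_width: 26.0
finger_force: 30.0
[0.42901456 0.62804085 0.03752182] [-3.13761398e+00 -2.03451061e-03 -1.15400446e+00] 0.11321266181766987
```

Torque now climbs linearly, about 0.02 N·m per degree, so the lock is on its stop. I'll unwind the torque and ease up 4 mm to check the cover stays down.

```bash
python3 -m crank '[[[0,0,0,0,-1],[0,0,0,0,-3],[0,0,0,0,-5],[0,0,0,0,-5.5],[0,0,0,-0.1,-5.5],[0,0,0,-0.2,-5.5],[0,0,0,-0.3,-5.5],[0,0,0,-0.4,-5.5],[0,0,0,-0.4,-5.5],[0,0,0,-0.4,-5.5]]]'; python3 -c "
from plant import bot; print(bot.get_obs()['moment'],bot.get_obs()['tcp_rot'],bot.get_obs()['tau'][5])"
```

```text
time: 25.5
tool_pos: [511.4, 9.0, 155.6]
tcp_rot: [-3.14, -0.001, -1.058]
contact_force: [4.8, 0.3, -1.0]
grip_width: 26.3
finger_force: 30.0
[ 0.17138468 -1.02617215  0.04053181] [-3.14023029e+00 -8.98032942e-04 -1.05838787e+00] 0.026505785062909126
```

Fz is zero only 2 mm up, so the cover is held. I'll lift and then go to the rack, turning back to the original orientation.

```bash
python3 -m crank '[[[0,0,0,-0.5,0],[0,0,0,-1,0],[0,0,0,-2,0],[0,0,0,-3,0],[0,0,0,-4,0],[0,0,0,-5,0],[0,0,0,-5.8,0],[0,0,0,-5.8,0],[0,0,0,-5.8,0],[0,0,0,-5.8,0]]]'
sed -i 's/u-30,u+30,v-22,v+22),13/u-40,u+40,v-45,v+15),8/' blade.py; python3 blade.py bl3 | grep -v '^\['
```

```text
time: 26.5
tool_pos: [510.3, 9.1, 213.2]
tcp_rot: [3.141, 0.001, -1.058]
contact_force: [0.9, 0.4, -1.6]
grip_width: 25.8
finger_force: 30.0
T [510.3    9.15 213.2 ] yaw -60.63 25.79428134992805
-70 3 x [1.7 1.8 1.8] y [2.  2.4 2.8]
-63 12 x [-0.9  2.8  6.9] y [0.8 3.8 5.3]
-50 20 x [-1.1  2.7  6.8] y [0.7 2.6 4.4]
-34 8 x [-1.2  2.6  6.6] y [1.7 2.5 4.7]
-26 8 x [-1.2  2.6  6.5] y [1.3 1.7 3.7]
```

View pics/bl3.png

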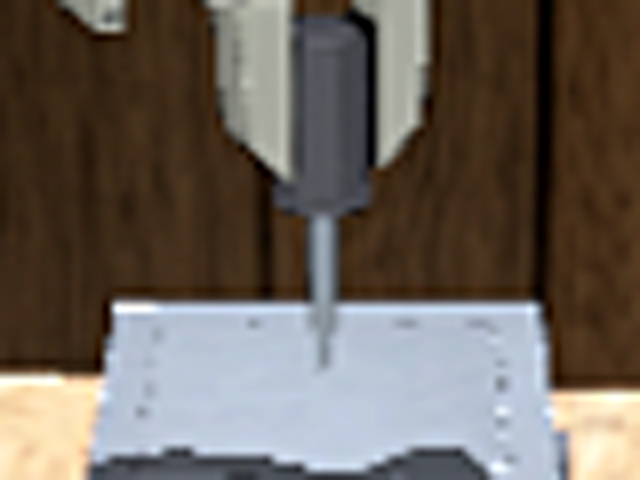

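The driver hangs upright in the grip, blade edge-on with the tip at (322,368). I'll return to above its hole while unwinding the yaw.

```bash
python3 -m crank '[[[0,-3,-1.5,0,-8.5],[0,-6.5,-3.4,0,-17],[0,-10,-5.2,0,-25.5],[0,-13.5,-7,0,-34],[0,-16,-8.4,0,-42.5],[0,-18.3,-9.6,0,-51],[0,-18.3,-9.6,0,-59.5],[0,-18.3,-9.6,0,-68],[0,-18.3,-9.6,0,-76.5],[0,-18.3,-9.6,0,-85]]]'
python3 -m crank '[[[0,0,0,0,-7.3],[0,0,0,0,-7.3],[0,0,0,0,-7.3],[0,0,0,0,-7.3],[0,0,0,0,-7.3],[0,0,0,0,-7.3],[0,0,0,0,-7.3],[0,0,0,0,-7.3],[0,0,0,0,-7.3],[0,0,0,0,-7.3]]]'
python3 blade.py bl4 | grep -v '^\['
python3 - <<'E'
from avg import *
t,td,_=avg("top",6,"t4"); g=t.mean(2).astype(np.float32); xs=np.arange(-25,25.1,.5)
G=np.array([[proj("top",(517+a,9+b,88)) for b in xs] for a in xs]); r=cv2.remap(g,G[...,0].astype(np.float32),G[...,1].astype(np.float32),cv2.INTER_CUBIC)
A,B=np.meshgrid(xs,xs,indexing="ij"); m=np.hypot(A+4,B-0)<8; th=np.percentile(r[m],75); w=np.clip(th-r,0,None)*m; print("std",r[m].std())
C=np.cov(np.c_[A.ravel(),B.ravel()].T,aweights=w.ravel()); e,v=np.linalg.eigh(C); print("slot",517+(w*A).sum()/w.sum(),9+(w*B).sum()/w.sum(),np.degrees(np.arctan2(v[1,1],v[0,1])),e)
W=cloud("top",td); q=W-[514,10,0]; h=(np.hypot(q[...,0],q[...,1]+3)<40)&(W[...,2]>70)&(np.hypot(q[...,0],q[...,1])>26); print("cover z near lock",np.median(W[h][:,2]))
W=cloud("top",np.load("pics/t1.npz")["d"]); print("before",np.median(W[h][:,2]))
r=np.clip((r-r.min())/(np.ptp(r))*255,0,255).astype(np.uint8); a=cv2.resize(r[::-1,::-1],(480,480),interpolation=cv2.INTER_CUBIC); cv2.imwrite("pics/v.png",a)
E
```

```text
time: 27.75
tool_pos: [504.5, 215.8, 213.4]
tcp_rot: [3.142, 0.0, 0.432]
contact_force: [0.2, 0.3, -0.8]
grip_width: 25.7
finger_force: 30.0
time: 28.75
tool_pos: [504.6, 215.7, 213.7]
tcp_rot: [3.141, 0.0, 0.553]
contact_force: [0.2, -0.0, -1.2]
grip_width: 26.1
finger_force: 30.0
T [504.57 215.67 213.67] yaw 31.66 26.06330203096952
-70 21 x [-3.4  3.1  9.6] y [0.9 2.  3.6]
-63 27 x [-3.   2.7  8.8] y [1.4 2.7 5.2]
-50 30 x [-1.6  2.3  7. ] y [1.4 4.4 6.3]
-34 11 x [0.  2.1 6.6] y [3.4 5.7 6.1]
-26 8 x [0.1 3.1 6.4] y [3.2 4.5 5.5]
std 7.667054
slot 511.9694436276 9.494543576128802 89.68669177010725 [ 6.75290805 23.96961287]
cover z near lock 81.77877472680865
before 89.11313967870154
```

The cover near the lock has dropped from 89.1 to 81.8 mm and the slot now lies at about -90°, so the lock is home. The driver is about 1 mm from the hole centre, so I'll lower it in.

```bash
python3 -m crank '[[[0,-0.04,-0.03,2,0],[0,-0.04,-0.03,4,0],[0,-0.04,-0.03,5.5,0],[0,-0.04,-0.03,6.5,0],[0,-0.04,-0.03,7.5,0],[0,-0.04,-0.03,8.5,0],[0,-0.04,-0.03,9.5,0],[0,-0.04,-0.03,10.5,0],[0,-0.04,-0.03,11.5,0],[0,-0.04,-0.03,12.2,0]]]'
```

```text
time: 30.3
tool_pos: [503.8, 215.6, 90.7]
tcp_rot: [-3.141, 0.001, 0.553]
contact_force: [0.8, -0.0, -0.6]
grip_width: 25.8
finger_force: 30.0
```

```bash
python3 -m crank '[[[0,0,0,0.1,0],[0,0,0,0.2,0],[0,0,0,0.3,0],[0,0,0,0.4,0],[0,0,0,0.45,0],[0,0,0,0.5,0],[0,0,0,0.55,0],[0,0,0,0.6,0],[0,0,0,0.6,0],[0,0,0,0.6,0]]]'
```

```text
time: 31.3
tool_pos: [504.1, 215.7, 85.7]
tcp_rot: [3.142, 0.0, 0.553]
contact_force: [0.2, -0.1, -1.2]
grip_width: 25.9
finger_force: 30.0
```

```bash
python3 -m crank '[[[0,0,0,0.05,0],[0,0,0,0.1,0],[0,0,0,0.13,0],[0,0,0,0.16,0],[0,0,0,0.2,0],[0,0,0,0.2,0],[0,0,0,0.2,0],[0,0,0,0.2,0],[0,0,0,0.2,0],[0,0,0,0.2,0]]]'
```

```text
time: 32.3
tool_pos: [504.1, 215.7, 84.6]
tcp_rot: [3.141, -0.001, 0.553]
contact_force: [-3.3, -1.9, 7.8]
grip_width: 26.0
finger_force: 30.0
```

The guard is on the plate at the original height. I'll release and withdraw.

```bash
python3 -m crank '[[[0,0,0,-0.05,0],[1,0,0,-0.05,0],[1,0,0,-0.05,0],[1,0,0,-0.05,0],[1,0,0,-0.05,0],[1,0,0,-0.05,0],[1,0,0,-0.05,0],[1,0,0,-0.05,0],[1,0,0,-0.05,0],[1,0,0,-0.05,0]]]'
python3 -m crank '[[[1,0,0,0,0],[1,0,0,-1,0],[1,0,0,-3,0],[1,0,0,-5,0],[1,0,0,-7.5,0],[1,0,0,-10,0],[1,0,0,-12,0],[1,0,0,-14,0],[1,0,0,-14,0],[1,0,0,-14,0]]]'
python3 - <<'E'
from hexfit import *
s,sd,_=avg("side",5,"s9"); W=cloud("side",sd); W0=cloud("side",np.load("pics/s1.npz")["d"])
for nm,c in dict(L=(514,319),R=(507,215.5)).items():
  for k,w in(("before",W0),("now",W)):
    for lo,hi in((82,102),(102,122),(126,140)):
        m=(w[...,2]>lo)&(w[...,2]<hi)&(np.hypot(w[...,0]-c[0],w[...,1]-c[1])<22); p=w[m]; print(nm,k,lo,len(p),p.mean(0).round(1))
for n,w in(("before",W0),("now",W)):
    m=(abs(w[...,0]-514)<60)&(abs(w[...,1]-5)<20)&(w[...,2]>60); print("cover",n,np.median(w[m][:,2]))
E
```

```text
time: 33.3
tool_pos: [504.0, 215.7, 84.2]
tcp_rot: [3.142, 0.0, 0.553]
contact_force: [0.3, 0.5, 0.6]
grip_width: 90.8
finger_force: 0.0
time: 34.3
tool_pos: [504.0, 215.7, 224.4]
tcp_rot: [3.141, -0.001, 0.553]
contact_force: [-0.3, -0.4, -0.7]
grip_width: 92.1
finger_force: 0.0
L before 82 120 [513.6 329.5  92.1]
L before 102 125 [513.1 329.4 112.2]
L before 126 86 [514.  323.2 129.6]
L now 82 120 [513.4 329.4  92.1]
L now 102 124 [513.1 329.5 112.2]
L now 126 85 [513.8 323.2 129.6]
R before 82 91 [506.5 227.   92.2]
R before 102 92 [506.3 227.1 112.1]
R before 126 59 [506.8 220.2 129.4]
R now 82 93 [506.6 228.   92.2]
R now 102 93 [505.9 227.9 112.4]
R now 126 60 [506.1 221.3 129.4]
cover before 89.53063025664667
cover now 81.75184933916309
```

```bash
python3 -c "
from plant import bot; print(bot.close_job())"
```

```text
the job is handed in; nothing more can be done
None
```

The cover is locked shut at the lock's stop and the flat driver is back in its original hole, hanging upright and fully home with the other driver unmoved (the small things round the rack were not re-measured); the job was handed in at about 35 s, verdict not shown, and I viewed 11 pictures, one over the limit of 10.

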